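Fetch the board holder from behind the containers

ROBOT

A 7-joint arm with a two-finger parallel gripper is mounted at the origin on the work surface. World frame = base frame: x ahead of the robot, y to its left, z up, the work surface at z = 0. Lengths are in m, angles in rad, forces in N, time in s.
With the tool pointing down it reaches from about 0.425 to 0.875 m from the base axis. Payload 4.7 kg.
Tool frame: the origin (TCP) lies midway between the tips of the shut fingers; the grasp point (between the pads) lies 19 mm behind it; z points along the fingers, y is the line along which they close (so a half turn about z gives the same grasp; the last joint's range is limited). The gripper opens to 85 mm and grips with 20 to 120 N. Pads are 22 mm wide; open, the fingers measure 114 mm over their backs; the gripper's body (76 mm by 85 mm) begins 54 mm behind the grasp point. The pads swing forward as they close: fully open they stand 13 mm farther back than shut.
Start: joints at [-1.306, 0.321, -0.07, 1.45, 0.023, 1.371, -0.057], TCP at [0.161, 0.63, 0.231] pointing down, gripper open.
Joint ranges: [-2.86, 2.86], [-0.3, 2.09], [-1.38, 1.24], [0.06, 2.45], [-1.56, 4.7], [0.09, 2.05], [-2.69, 2.69]. Speed limits (rad/s): [2.57, 2.57, 3.14, 3.14, 3.14, 3.14, 3.14].

INTERFACE

Orientations are given as [roll, pitch, yaw] about the fixed x, y, z axes, in that order (R = Rz(yaw) Ry(pitch) Rx(roll)).
In Python, from plant import * gives the robot as it stands.
- The arm moves only by the shell command python3 -m handwheel 'ROWS' [OPENING] [FORCE]. ROWS is JSON, a list of rows, each a list of 2 entries, a list of its own where there are three numbers: the shift along the tool's x, y, z in m, then the turn about the tool's z in rad. In form: [[[dx, dy, dz], roll], ...]. A call has 1 to 8 rows; each row shifts and turns the commanded pose from where the row before left it, along the tool's axes as they then stand; what a row does not reach is not made up. A row lasts 1/8 s, in which the tool goes at most 62.5 mm and 10.7 degrees, less where a joint would pass 70% of its speed; a pose out of reach is approached as far as the arm can. A call is refused whole if a number of a shift passes 0.0625 or a number of a turn 0.188, either way. A call with a gripper value outside its range is refused whole. OPENING is the opening, from 0 (shut) to 1 (fully open), set as the call begins (- or left out, the last holds). The fingers move at their own pace and stop on an object; FORCE is the grip in N (left out, the last holds). Time passes only in rows, so rows that do not move let the fingers close. It gives the time, the measured TCP pose, the force, the opening and the grip force at its end, in the units of the state.
- get_state(): the state, without advancing time (a new reading comes with each control period).
- get_image(name): name is "scene" or "top" or "wrist"; returns (picture, depth): 480x640x3 uint8, red, green, blue; 480x640 float32, m along the optical axis (not along the pixel's ray), 0 where there is no reading.
- calibration(name): a dict with "camera_matrix" (3x3 intrinsics, pixels), "cam_to_world" (4x4, takes a point from camera to world coordinates). Camera axes: x right, y up, looking along -z (the intrinsics and any distortion apply to the point x, -y, -z); pixel columns grow to the right and rows downward; lengths in m; the calibration is good to about 2 mm. The wrist camera is an equidistant fisheye: a pixel r from the principal point sees the ray r / f radians off the axis. A picture is of the moment at which its call begins: read the wrist's pose just before it. calibration takes no time and is no camera call; for the wrist camera it gives the pose at the moment of the call.
- sign_off(): hands the job in; it is judged then, once.
Trained networks look in the newest picture that a camera, given by its name, has taken for a name from the list of things; names that differ only in an ending like _2 or _b are one class to them, and where a whole thing is asked for, a point or a joint stands for the part that bears it (a point fixed in the world has none). Each returns a list of dicts, best first, with "p" (0 to 1); they miss things now and then, are a little off and sometimes report something else, mostly with a low value. They report only what shows in the picture. A call takes as long as a camera call.
- boxes_of(camera, label): "centre" ([column, row] in pixels, amid what is visible of it).
- mark_of(camera, label): "centre" ([column, row] in pixels: a listed point, or the origin of a listed thing).
The state is a dict: "t": time; "qpos": joint angles; "qd": joint speeds; "tau": joint torques, N m; "position": TCP position; "ee_rot": TCP orientation; "contact_force": force on the tool from outside, world axes, zero at the start; "torque": the same for the moment, N m; "opening": finger opening in m; "finger_force": force on a finger pad.
Only numpy, scipy, OpenCV 4.12 (cv2) and the standard library are available. Lean on these libraries where they do the work, as an engineer would, in place of code of your own. Each camera call takes 0.05 s, during which the arm holds its last target. There are 200 camera calls.

TASK

Clear the bottle, the jar and the canister out of the spill tray and stand all three on the ribbed white drain tray, then take the circuit-board holder from behind them and stand it in the middle of the steel loading plate, its clamp bar parallel to the plate's rails. Only when the holder stands there, put the three containers back, each upright at the very place in the spill tray where it stood at the start. Keep everything upright, set things down without dropping them, and leave the beaker, the screwdriver and the glove box where they are.

Things in the scene. Friction and masses are not known exactly. Their poses are not given: they have to be found in the camera images.
- bottle_mid (a point): Amber bottle with a paper label and a narrow black screw cap, standing upright and loose in the spill tray. 150 mm tall; body 58 mm in diameter up to 98 mm, sloping in to the neck at 115 mm; cap 34 mm in diameter from 122 mm to 150 mm above its foot: grip it by the cap. About 0.25 kg. The point lies on its axis, half-way up (75 mm above its foot); z is its axis, up.
- jar_mid (a point): Round white jar with a wide black lid, upright and loose in the spill tray. 125 mm tall, straight; body 56 mm in diameter, lid 58 mm in diameter over the top 25 mm: grip it across the lid. About 0.22 kg. The point lies on its axis, half-way up (62.5 mm above its foot); z is up.
- canister_mid (a point): White rectangular canister with a narrow black screw cap in the middle of its top, upright and loose in the spill tray. 46 mm (its x) by 54 mm (y), flat top at 100 mm with a short sloping neck; cap 34 mm in diameter, 112 to 140 mm above its foot: grip it by the cap. About 0.28 kg. Point: on its middle axis, half-way up (70 mm above its foot); z up.
- holder_mid (a point): Circuit-board holder, loose in the spill tray, hemmed in by the containers in front and at both sides. Grey foot 40 (its x) by 50 (y) by 12 mm high, an upright copper board 4 mm thick, and on its top edge a brass clamp bar 12 mm thick (x), 46 long (y), 40 to 54 mm above the underside: grip the bar across its thickness. 0.15 kg. Point: its middle, 27 mm above the underside; y along the bar, z up.
- spill_tray: Fixed grey tray, 190 mm (x) by 230 mm (y), floor 6 mm above the table, lip 6 mm wide, 12 mm high above the table. Origin: under its centre, on the table; -x faces the robot. Dark discs mark the containers' places, at about (20, 66), (-46, 0), (20, -66) mm in its frame; which container stands on which varies. The holder stands at about (22, 0) mm.
- drain_tray: Fixed white tray with fine ribs drawn on its floor, to the left or the right of the spill tray: the side area for the containers. 230 mm by 230 mm, floor 6 mm above the table, lip 6 mm wide and 12 mm high above the table. The origin lies under its centre on the table.
- load_plate: Fixed steel loading plate on the side opposite to the drain tray: 90 mm (x) by 140 mm (y), its top 6 mm above the table, with a dark rail 6 mm wide and 14 mm high above the table along each long side (rails run along its y, 74 mm apart inside). The origin lies under its centre on the table.
- beaker: Bystander: clear plastic beaker, about 72 mm in diameter and 90 mm tall, beyond the trays. Origin at the centre of its underside.
- driver: Bystander: screwdriver lying on the table between the robot and the spill tray, roughly crosswise, under 40 mm high.
- gloves: Bystander: cardboard glove box, 100 by 200 mm and 65 mm high, beyond the trays. Origin at the centre of its underside.

How it is judged:
By the outcome, as a careful person would: the job done as asked, in the order asked, and still so for the second after the job is handed in, with the robot touching nothing.
It also fails if it takes over 147 s, if anything falls off the work surface, if the arm or the gripper's body presses on something with over 40 N, if the wrist force passes 120 N, or if a joint passes its speed limit or range.

## Working session

There is one attempt and no reset: what is moved stays moved. The work goes in short steps, Python scripts to look and compute and a shell command to move; the robot and the scene stay as the last step left them, time stands still between calls to the robot, and variables do not carry over. Pictures are saved under pics/ and viewed, at most 14 in all, crops included, and the job is handed in when it is done.

```bash
mkdir -p pics; ls
python3 - <<'E'
from plant import *
import cv2
s=get_state();print(s['t'],s['position'],s['ee_rot'],s['opening'])
for n in('scene','top'):
    im,d=get_image(n);cv2.imwrite(f'pics/{n}0.png',im[:,:,::-1])
    c=calibration(n);print(n,c)
E
```

```text
pics
0.0 [0.16123675 0.62913796 0.23024349] [-3.13973803e+00  1.30256874e-04  2.89081130e+00] 0.08542478245369142
scene {'camera_matrix': array([[481.48012306,   0.        , 313.70966867],
       [  0.        , 481.48012306, 239.44011644],
       [  0.        ,   0.        ,   1.        ]]), 'cam_to_world': array([[ 0.86794985, -0.32653646,  0.37421518,  0.86815485],
       [ 0.49655487,  0.58543355, -0.64085944, -0.54965138],
       [-0.00981415,  0.74205223,  0.67027023,  0.68271547],
       [ 0.        ,  0.        ,  0.        ,  1.        ]])}
top {'camera_matrix': array([[453.66532073,   0.        , 326.91586701],
       [  0.        , 453.66532073, 242.60106307],
       [  0.        ,   0.        ,   1.        ]]), 'cam_to_world': array([[-0.02150285,  0.98569147, -0.16718241,  0.39812812],
       [-0.99936543, -0.01644192,  0.03159747,  0.015036  ],
       [ 0.02839656,  0.16775575,  0.98541953,  1.06065208],
       [ 0.        ,  0.        ,  0.        ,  1.        ]])}
```

View pics/top0.png

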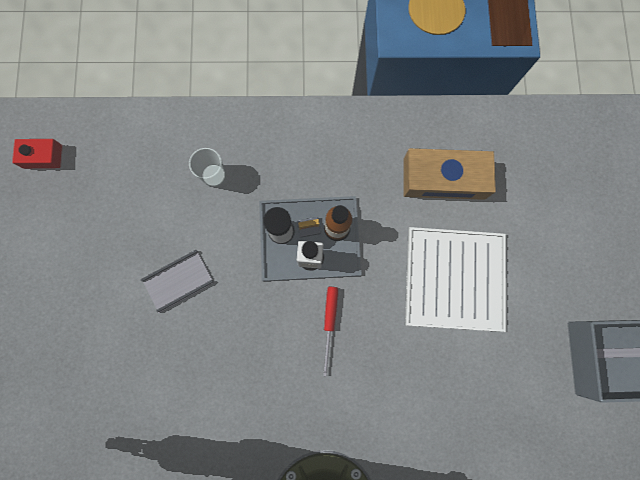

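View pics/scene0.png

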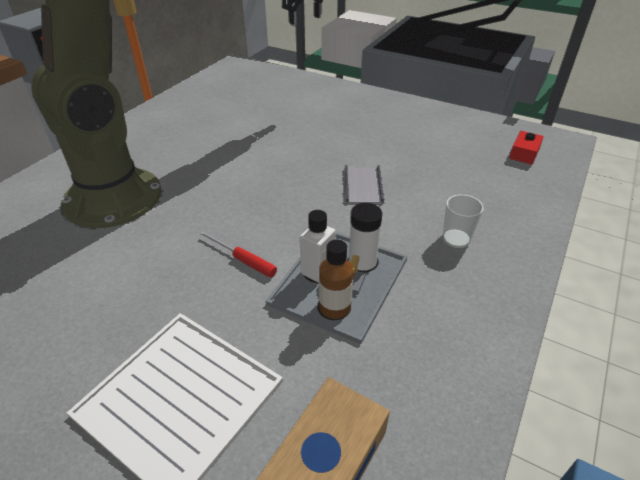

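The top view shows the jar at (278,220), the bottle at (339,215), the canister at (310,252) and the holder's bar at (310,223). The drain tray is at (456,279), the plate at (178,281) and the driver at (330,320). In the scene view all the containers stand upright in the spill tray, at about (340,270).

```bash
cat > h.py <<'E'
from plant import *
import numpy as np, cv2
def cloud(n):
    im,d=get_image(n);c=calibration(n);K=c['camera_matrix'];T=c['cam_to_world']
    v,u=np.mgrid[0:480,0:640]
    P=np.stack([(u-K[0,2])/K[0,0]*d,-(v-K[1,2])/K[1,1]*d,-d],-1)@T[:3,:3].T+T[:3,3]
    P[d==0]=np.nan
    return im,P
def ray(n,uv,z):
    c=calibration(n);K=c['camera_matrix'];T=c['cam_to_world']
    r=T[:3,:3]@np.array([(uv[0]-K[0,2])/K[0,0],-(uv[1]-K[1,2])/K[1,1],-1]);o=T[:3,3]
    return o+r*(z-o[2])/r[2]
def win(P,x0,x1,y0,y1,z0,z1):
    return (P[...,0]>x0)&(P[...,0]<x1)&(P[...,1]>y0)&(P[...,1]<y1)&(P[...,2]>z0)&(P[...,2]<z1)
def rect(m,P):
    r=cv2.minAreaRect((P[m][:,:2]*1000).astype(np.float32));return np.round(r[0],1),np.round(r[1],1),round(r[2],1),int(m.sum())
E
python3 - <<'E'
from h import *
names=['bottle_mid','jar_mid','canister_mid','holder_mid','spill_tray','drain_tray','load_plate','beaker','driver','gloves']
zz=[.081,.0685,.076,.033,0,0,0,0,.015,0]
C={n:cloud(n) for n in('top','scene')}
for n in C:
    for l,z in zip(names,zz):
        m=mark_of(n,l)
        print(n,l,[(round(a['p'],2),np.round(ray(n,a['centre'],z)*1000)[:2].tolist()) for a in m[:1]])
    im,P=C[n]
    for l,uv in (('tablez',(250,350) if n=='top' else (150,250)),):print(l,P[uv[1],uv[0]])
im,P=C['top']
def p(l,uv):print(l,np.round(P[uv[1],uv[0]]*1000))
p('bottle',(339,213));p('jar',(277,214));p('can',(310,248));p('bar',(310,223))
print('drain',rect(win(P,.25,.62,-.5,-.15,.004,.02)&(im.min(-1)>150),P))
print('plate',rect(win(P,.25,.6,.2,.45,.004,.02),P))
print('spill',rect(win(P,.38,.66,-.12,.18,.004,.016),P))
for n in C:
    im,P=C[n]; dark=im.max(-1)<80
    for l,z in (('bottle',.156),('can',.146),('jar',.131)):
        m=win(P,.38,.66,-.12,.18,z-.004,z+.004); 
        k,lab,st,ce=cv2.connectedComponentsWithStats(m.astype(np.uint8))
        for i in range(1,k):
            if st[i,4]>15:
                q=P[lab==i]*1000;print(n,l,st[i,4],np.round(q.mean(0),1),np.round((q.max(0)+q.min(0))/2,1),np.round(np.ptp(q,axis=0),1))
    m=win(P,.38,.66,-.12,.18,.052,.064)&(im[...,0]>1.35*im[...,2].astype(float))
    k,lab,st,ce=cv2.connectedComponentsWithStats(m.astype(np.uint8))
    for i in range(1,k):
        if st[i,4]>15:print(n,'bar',rect(lab==i,P),P[lab==i].mean(0))
E
```

```text
top bottle_mid [(0.76, [608.0, -38.0])]
top jar_mid [(0.75, [604.0, 94.0])]
top canister_mid [(0.72, [544.0, 21.0])]
top holder_mid [(0.86, [613.0, 26.0])]
top spill_tray [(0.95, [587.0, 26.0])]
top drain_tray [(0.87, [480.0, -321.0])]
top load_plate []
top beaker [(0.97, [738.0, 254.0])]
top driver [(0.86, [374.0, -9.0])]
top gloves [(0.56, [739.0, -300.0])]
tablez [0.33392453 0.16058167 0.00297984]
scene bottle_mid [(0.56, [615.0, -45.0])]
scene jar_mid [(0.78, [608.0, 85.0])]
scene canister_mid [(0.84, [542.0, 19.0])]
scene holder_mid [(0.61, [608.0, 24.0])]
scene spill_tray []
scene drain_tray [(0.76, [487.0, -320.0])]
scene load_plate [(0.63, [501.0, 323.0])]
scene beaker [(0.58, [751.0, 261.0])]
scene driver [(0.81, [385.0, -25.0])]
scene gloves [(0.9, [735.0, -303.0])]
tablez [ 0.20623499 -0.09063915 -0.00023649]
bottle [612. -40. 159.]
jar [618.  88. 133.]
can [543.  20. 147.]
bar [613.  20.  61.]
drain (array([ 486.8, -319.2]), array([235.1, 230.2]), 85.1, 8185)
plate (array([425.3, 324.9]), array([249.6, 349.5]), 90.0, 3691)
spill (array([520.5,  30.9]), array([279.2, 295.9]), 0.1, 4622)
top bottle 198 [613.  -40.9 156.7] [613.4 -41.1 156.1] [33.2 31.   7.7]
top can 210 [541.   22.6 146.8] [541.1  22.5 146. ] [32.6 32.8  8. ]
top jar 562 [605.3  90.  131.9] [605.7  89.7 131. ] [56.7 56.6  7.8]
top bar (array([613.7,  24.6]), array([11.7, 45.1]), 9.1, 114) [0.6129765  0.02416054 0.06013787]
scene bottle 269 [614.6 -44.7 156.5] [613.8 -42.5 155.7] [33.8 34.4  7.2]
scene can 207 [543.7  18.7 146.5] [542.7  19.8 145.5] [34.1 32.2  6.9]
scene can 81 [619.6 -53.8 146.2] [615.7 -49.1 146. ] [30.5 21.4  7.9]
scene jar 541 [607.8  85.4 131.7] [606.3  87.5 131.1] [58.6 61.5  7.3]
scene jar 64 [548.7  10.1 131.3] [544.1  13.8 131.2] [30.2 22.   7.6]
scene jar 52 [618.3 -54.5 132.2] [615.2 -50.2 131. ] [28.6 19.2  7.8]
scene bar (array([614.2,  27.2]), array([12.1, 37.8]), 9.2, 87) [0.61538503 0.02950105 0.06025551]
```

```bash
python3 -m handwheel '[[[0,0,0],0.165],[[0,0,0],0.165],[[0,0,0],0.165],[[0,0,0],0.165],[[0,0,0],0.165],[[0,0,0],0.165],[[0,0,0],0.165],[[0,0,0],0.165]]' 1 40
python3 -m handwheel '[[[-0.05,0.03,0],0],[[-0.05,0.03,0],0],[[-0.05,0.03,0],0],[[-0.05,0.03,0],0],[[-0.05,0.03,0],0],[[-0.05,0.03,0],0],[[-0.05,0.03,0],0],[[0,0,0],0]]'
python3 - <<'E'
import cv2,numpy as np
a=cv2.imread('pics/top0.png')[235:325,125:230];b=cv2.imread('pics/scene0.png')[155:215,325:400]
a=cv2.resize(a,None,fx=5,fy=5,interpolation=cv2.INTER_CUBIC);b=cv2.resize(b,(270,216),interpolation=cv2.INTER_CUBIC)
o=np.zeros((450,795,3),np.uint8);o[:,:525]=a;o[:216,525:]=b;cv2.imwrite('pics/plate.png',o)
E
```

```text
t: 2.2
position: [0.1613, 0.6297, 0.2314]
ee_rot: [3.142, -0.0, 1.565]
contact_force: [0.0, 0.8, 0.4]
opening: 0.0854
finger_force: 0.0
t: 3.2
position: [0.3742, 0.2753, 0.232]
ee_rot: [3.141, -0.001, 1.562]
contact_force: [-0.1, 0.9, 0.4]
opening: 0.0858
finger_force: 0.0
```

View pics/plate.png

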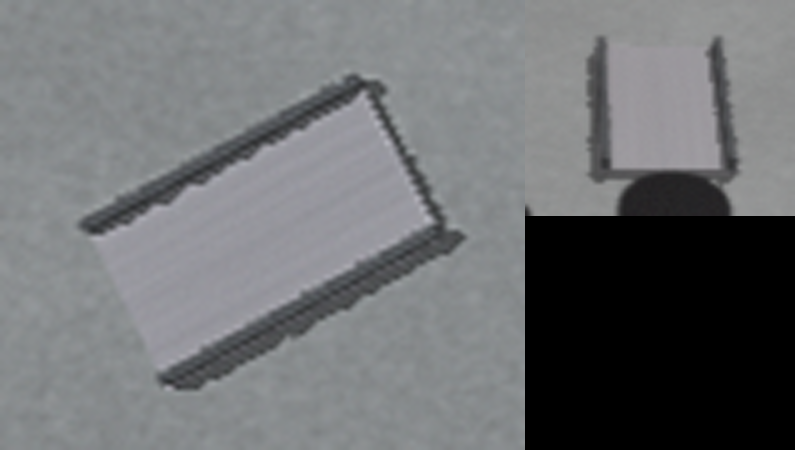

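The enlarged crop shows the plate's light floor with dark rails along both long edges. In the top image its corners are near (198,253), (213,279), (157,310) and (143,283).

```bash
python3 - <<'E'
from h import *
for n,(u0,u1,v0,v1) in (('top',(130,225,240,320)),('scene',(335,395,155,207))):
    im=cv2.imread(f'pics/{n}0.png')[:,:,::-1].astype(int)
    m=((im[...,0]-im[...,1])>=3)&(im.min(-1)>120)
    k=np.zeros_like(m);k[v0:v1,u0:u1]=1;m&=k
    m=cv2.morphologyEx(m.astype(np.uint8),cv2.MORPH_OPEN,np.ones((3,3)))
    v,u=np.nonzero(m)
    q=np.array([ray(n,(a,b),.006)[:2]*1000 for a,b in zip(u,v)],np.float32)
    print(n,len(q),q.mean(0),cv2.minAreaRect(q))
    # canister body yaw: white top
for l in('load_plate','spill_tray'):
    for n in('top','scene'):
        get_image(n);print(l,n,[(a['p'],ray(n,a['centre'],0)[:2]) for a in mark_of(n,l)[:1]])
E
python3 -m handwheel '[[[-0.043,0.028,0],0],[[-0.043,0.028,0],0],[[-0.043,0.028,0],0],[[-0.043,0.028,0],0],[[-0.043,0.028,0],0],[[-0.039,0.028,0],0],[[0,0,0],-0.01],[[0,0,0],0]]'
```

```text
t: 4.2
position: [0.5391, 0.0271, 0.2311]
ee_rot: [-3.141, -0.001, 1.582]
contact_force: [-0.3, 0.6, -0.6]
opening: 0.0853
finger_force: 0.0<stdin>:9: RuntimeWarning: Mean of empty slice.
  ret = ret.dtype.type(ret / rcount)
Traceback (most recent call last):
cv2.error: OpenCV(4.12.0) /io/opencv/modules/imgproc/src/convhull.cpp:143: error: (-215:Assertion failed) total >= 0 && (depth == CV_32F || depth == CV_32S) in function 'convexHull'
```

```bash
python3 -m handwheel '[[[-0.006,0.003,0],0.01],[[0,0,0.03],0],[[0,0,0.03],0],[[0,0,0.03],0],[[0,0,0.018],0],[[0,0,0.008],0],[[0,0,0],0],[[0,0,0],0]]'
python3 - <<'E'
from h import *
im=cv2.imread('pics/top0.png').astype(int)
print(im[280,178],im[275,185],im[330,150],im[250,150],im[265,215])
im=cv2.imread('pics/scene0.png').astype(int)
print(im[185,362],im[180,362],im[185,320],im[160,362])
for n in('top','wrist'):
    im,d=get_image(n);cv2.imwrite(f'pics/{n}1.png',im[:,:,::-1])
a=np.hstack([cv2.imread('pics/top1.png')[170:320,220:420],cv2.imread('pics/wrist1.png')[::2,::2][:150,60:260]])
E
```

```text
t: 5.2
position: [0.5432, 0.0198, 0.1164]
ee_rot: [3.14, -0.001, 1.571]
contact_force: [-0.7, -0.2, -0.4]
opening: 0.0854
finger_force: 0.0
[158 150 150] [158 150 151] [134 134 129] [141 139 135] [141 139 135]
[154 149 152] [154 149 152] [145 144 143] [145 145 144]
```

View pics/wrist1.png

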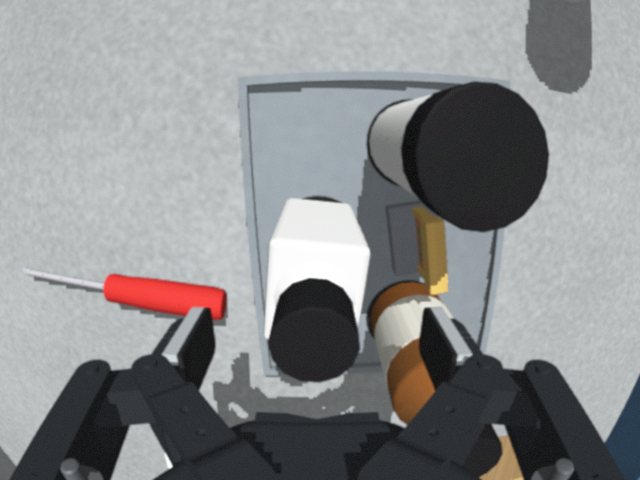

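The wrist view shows the canister cap at (315,330), midway between the open fingers at (190,335) and (445,335). Nothing blocks them, so I'll close.

```bash
python3 -m handwheel '[[[0,0,0],0],[[0,0,0],0],[[0,0,0],0],[[0,0,0],0],[[0,0,0],0],[[0,0,0],0]]' 0.3 40
python3 -m handwheel '[[[0,0,0],0],[[0,0,0],0],[[0,0,0],0]]' 0 40
python3 - <<'E'
from h import *
for n,(u0,u1,v0,v1) in (('top',(130,225,240,320)),('scene',(335,395,155,207))):
    im=cv2.imread(f'pics/{n}0.png').astype(int)
    m=((im[...,0]-im[...,1])>=4)&(im[...,0]>140)
    k=np.zeros_like(m);k[v0:v1,u0:u1]=1;m&=k
    m=cv2.morphologyEx(m.astype(np.uint8),cv2.MORPH_CLOSE,np.ones((3,3)));m=cv2.morphologyEx(m,cv2.MORPH_OPEN,np.ones((5,5)))
    v,u=np.nonzero(m)
    q=np.array([ray(n,(a,b),.006)[:2]*1000 for a,b in zip(u,v)],np.float32)
    print(n,len(q),q.mean(0),cv2.minAreaRect(q))
E
```

```text
t: 6.05
position: [0.5425, 0.0197, 0.1156]
ee_rot: [3.141, -0.0, 1.571]
contact_force: [-1.6, -0.5, 3.6]
opening: 0.0326
finger_force: 39.9
t: 6.42
position: [0.5425, 0.0197, 0.1156]
ee_rot: [3.141, -0.0, 1.571]
contact_force: [-1.6, 0.3, 5.0]
opening: 0.0329
finger_force: 40.0
top 1809 [492.3567  329.13535] ((492.8445739746094, 330.05694580078125), (70.15576171875, 142.37257385253906), 28.377756118774414)
scene 978 [494.82425 325.10547] ((493.5721435546875, 327.3953552246094), (68.97852325439453, 136.21031188964844), 28.140907287597656)
```

```bash
python3 -m handwheel '[[[0,0,-0.015],0],[[0,0,-0.03],0],[[0,0,-0.035],0],[[0,0,-0.03],0],[[-0.02,-0.004,-0.01],0],[[-0.04,-0.009,0],0],[[-0.04,-0.009,0],0],[[-0.04,-0.009,0],0]]'
python3 -m handwheel '[[[-0.04,-0.01,0],0],[[-0.04,-0.01,0],0],[[-0.04,-0.01,0],0],[[-0.04,-0.01,0],0],[[-0.04,-0.01,0],0],[[-0.035,-0.01,0],0],[[-0.02,-0.005,0],0],[[0,0,0],0]]'
```

```text
t: 7.42
position: [0.5095, -0.1232, 0.2342]
ee_rot: [-3.14, 0.0, 1.569]
contact_force: [0.0, 0.1, -2.6]
opening: 0.0326
finger_force: 40.6
t: 8.43
position: [0.4432, -0.378, 0.2345]
ee_rot: [-3.139, 0.001, 1.565]
contact_force: [1.0, -0.5, -3.1]
opening: 0.0331
finger_force: 40.6
```

```bash
python3 -m handwheel '[[[0.003,0.006,0],0],[[0,0,0.03],0],[[0,0,0.035],0],[[0,0,0.03],0],[[0,0,0.012],0],[[0,0,0.006],0],[[0,0,0.003],0],[[0,0,0],0]]'
```

```text
t: 9.43
position: [0.4529, -0.3725, 0.12]
ee_rot: [3.14, 0.0, 1.571]
contact_force: [0.1, 0.2, -2.0]
opening: 0.0327
finger_force: 40.5
```

```bash
python3 -m handwheel '[[[0,0,0.003],0],[[0,0,0.001],0],[[0,0,0],0],[[0,0,0],0]]'
```

```text
t: 9.93
position: [0.4525, -0.3724, 0.1156]
ee_rot: [3.141, 0.0, 1.571]
contact_force: [-0.4, 1.3, 0.9]
opening: 0.0327
finger_force: 40.8
```

```bash
python3 -m handwheel '[[[0,0,0],0],[[0,0,0],0],[[0,0,0],0],[[0,0,0],0],[[0,0,-0.02],0],[[0,0,-0.03],0],[[0,0,-0.03],0],[[0,0,-0.02],0]]' 1 40
python3 -m handwheel '[[[0.04,0.02,0],0],[[0.045,0.022,0],0],[[0.045,0.022,0],0],[[0.045,0.022,0],0],[[0.045,0.022,0],0],[[0.045,0.022,0],0],[[0.045,0.022,0],0],[[0.02,0.01,0],0]]'
python3 - <<'E'
from h import *
get_image('scene');im,d=get_image('top');cv2.imwrite('pics/top2.png',im[:,:,::-1])
E
```

```text
t: 10.92
position: [0.4528, -0.373, 0.218]
ee_rot: [3.139, 0.001, 1.571]
contact_force: [0.5, -0.1, -0.1]
opening: 0.0854
finger_force: 0.0
t: 11.92
position: [0.6154, -0.0383, 0.2154]
ee_rot: [-3.141, -0.001, 1.576]
contact_force: [-0.5, -0.1, 0.6]
opening: 0.0854
finger_force: 0.0
```

View pics/top2.png

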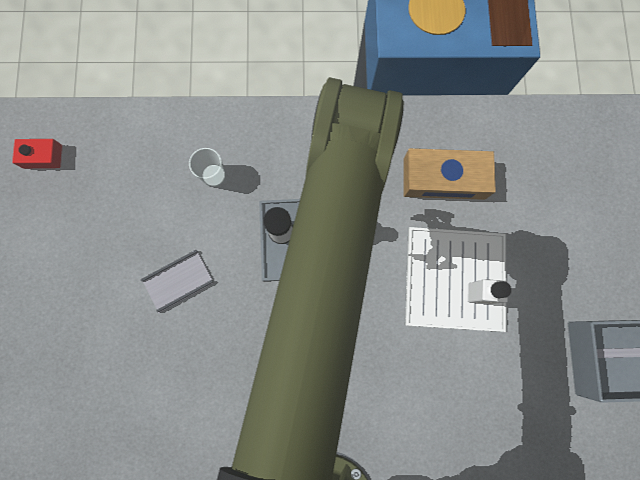

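The top view shows the canister upright on the drain tray, foot at about (480,291), cap at (500,289). Next is the bottle.

```bash
python3 -m handwheel '[[[-0.003,-0.002,0],0],[[0,0,0.025],0],[[0,0,0.03],0],[[0,0,0.02],0],[[0,0,0.01],0],[[0,0,0.003],0],[[0,0,0],0],[[0,0,0],0]]'
python3 -m handwheel '[[[0,0,0],0],[[0,0,0],0],[[0,0,0],0],[[0,0,0],0],[[0,0,0],0],[[0,0,0],0]]' 0 40
```

```text
t: 13.02
position: [0.613, -0.0453, 0.1282]
ee_rot: [3.14, -0.0, 1.571]
contact_force: [1.0, 0.3, 0.4]
opening: 0.0856
finger_force: 0.0
t: 13.78
position: [0.6128, -0.0453, 0.1276]
ee_rot: [3.141, -0.0, 1.571]
contact_force: [1.0, 0.5, 2.6]
opening: 0.0326
finger_force: 39.8
```

```bash
python3 -m handwheel '[[[0,0,-0.015],0],[[0,0,-0.03],0],[[0,0,-0.035],0],[[0,0,-0.03],0],[[-0.02,-0.007,-0.01],0],[[-0.04,-0.013,0],0],[[-0.04,-0.014,0],0],[[-0.04,-0.014,0],0]]'
python3 -m handwheel '[[[-0.04,-0.014,0],0],[[-0.04,-0.014,0],0],[[-0.035,-0.012,0],0],[[-0.015,-0.005,0],0],[[0,0,0.02],0],[[0,0,0.03],0],[[0,0,0.02],0],[[0,0,0],0]]'
```

```text
t: 14.78
position: [0.562, -0.1881, 0.2464]
ee_rot: [-3.139, -0.0, 1.569]
contact_force: [0.3, -0.4, -2.3]
opening: 0.0326
finger_force: 40.3
t: 15.78
position: [0.5189, -0.313, 0.1748]
ee_rot: [-3.138, -0.002, 1.573]
contact_force: [-0.5, -0.5, -1.6]
opening: 0.0327
finger_force: 40.2
```

```bash
python3 -m handwheel '[[[0,0,0.02],0],[[0,0,0.015],0],[[0,0,0.004],0],[[0,0,0.002],0],[[0,0,0],0]]'
```

```text
t: 16.4
position: [0.5196, -0.3155, 0.1366]
ee_rot: [3.141, 0.0, 1.571]
contact_force: [0.9, -0.0, -1.5]
opening: 0.0327
finger_force: 40.2
```

```bash
python3 -m handwheel '[[[0,0,0.003],0],[[0,0,0.003],0],[[0,0,0.002],0],[[0,0,0.001],0],[[0,0,0],0],[[0,0,0],0]]'
```

```text
t: 17.15
position: [0.5195, -0.3154, 0.1276]
ee_rot: [3.141, 0.0, 1.571]
contact_force: [-0.8, 0.6, 0.8]
opening: 0.0328
finger_force: 40.5
```

```bash
python3 -m handwheel '[[[0,0,0],0],[[0,0,0],0],[[0,0,0],0],[[0,0,0],0],[[0,0,-0.02],0],[[0,0,-0.03],0],[[0,0,-0.03],0],[[0,0,-0.015],0]]' 1 40
python3 -m handwheel '[[[0.05,0.011,0],0],[[0.05,0.011,0],0],[[0.05,0.011,0],0],[[0.05,0.011,0],0],[[0.05,0.011,0],0],[[0.05,0.011,0],0],[[0.05,0.011,0],0],[[0.05,0.009,0],0]]'
python3 -m handwheel '[[[0,0,0],0],[[0,0,0.03],0],[[0,0,0],0]]'
```

```text
t: 18.15
position: [0.5201, -0.3162, 0.2253]
ee_rot: [3.138, 0.001, 1.571]
contact_force: [-0.3, -0.4, 0.2]
opening: 0.0852
finger_force: 0.0
t: 19.15
position: [0.6056, 0.0864, 0.2227]
ee_rot: [3.141, -0.0, 1.571]
contact_force: [-0.4, -0.6, 0.5]
opening: 0.0852
finger_force: 0.0
t: 19.52
position: [0.6037, 0.0837, 0.1906]
ee_rot: [-3.137, 0.001, 1.57]
contact_force: [-0.6, -0.7, 0.8]
opening: 0.085
finger_force: 0.0
```

```bash
python3 -m handwheel '[[[0.004,0.002,0],0],[[0,0,0.03],0],[[0,0,0.03],0],[[0,0,0.02],0],[[0,0,0.01],0],[[0,0,0.003],0],[[0,0,0],0],[[0,0,0],0]]'
python3 -m handwheel '[[[0,0,0],0],[[0,0,0],0],[[0,0,0],0],[[0,0,0],0],[[0,0,0],0],[[0,0,0],0]]' 0 40
```

```text
t: 20.52
position: [0.608, 0.0888, 0.1002]
ee_rot: [3.14, -0.001, 1.571]
contact_force: [-0.7, 0.5, 0.5]
opening: 0.0852
finger_force: 0.0
t: 21.28
position: [0.6076, 0.0888, 0.1]
ee_rot: [3.141, -0.0, 1.571]
contact_force: [-2.0, -0.4, 5.3]
opening: 0.0568
finger_force: 42.4
```

```bash
python3 -m handwheel '[[[0,0,-0.015],0],[[0,0,-0.03],0],[[0,0,-0.035],0],[[0,0,-0.03],0],[[-0.015,-0.006,-0.02],0],[[-0.035,-0.017,0],0],[[-0.04,-0.018,0],0],[[-0.04,-0.018,0],0]]'
python3 -m handwheel '[[[-0.04,-0.018,0],0],[[-0.04,-0.018,0],0],[[-0.04,-0.018,0],0],[[-0.04,-0.018,0],0],[[-0.036,-0.017,0],0],[[-0.018,-0.008,0],0],[[0,0,0],0],[[0,0,0.02],0]]'
python3 -m handwheel '[[[0,0,0.025],0],[[0,0,0.03],0],[[0,0,0.025],0],[[0,0,0.01],0],[[0,0,0.005],0],[[0,0,0],0]]'
```

```text
t: 22.28
position: [0.5468, -0.0439, 0.229]
ee_rot: [-3.141, 0.0, 1.57]
contact_force: [0.8, -1.0, -1.4]
opening: 0.0567
finger_force: 43.1
t: 23.28
position: [0.4523, -0.255, 0.2099]
ee_rot: [3.139, -0.001, 1.571]
contact_force: [-0.2, -0.1, -2.0]
opening: 0.0572
finger_force: 43.2
t: 24.02
position: [0.4518, -0.2552, 0.1147]
ee_rot: [3.141, 0.0, 1.571]
contact_force: [-0.5, -0.3, -2.2]
opening: 0.0567
finger_force: 43.2
```

```bash
python3 -m handwheel '[[[0,0,0.006],0],[[0,0,0.004],0],[[0,0,0.003],0],[[0,0,0.002],0],[[0,0,0],0],[[0,0,0],0]]'
```

```text
t: 24.78
position: [0.4514, -0.2556, 0.1]
ee_rot: [-3.142, -0.0, 1.571]
contact_force: [-2.5, 0.2, 4.4]
opening: 0.0569
finger_force: 43.7
```

```bash
python3 -m handwheel '[[[0,0,0],0],[[0,0,0],0],[[0,0,0],0],[[0,0,0],0],[[0,0,-0.02],0],[[0,0,-0.03],0],[[0,0,-0.04],0],[[0,0,-0.03],0]]' 1 40
cat > m.py <<'E'
from h import *
for n in('top','scene'):
    im,P=cloud(n);cv2.imwrite(f'pics/{n}3.png',im[:,:,::-1])
    m=win(P,.38,.66,-.12,.18,.052,.064)
    k,lab,st,ce=cv2.connectedComponentsWithStats(m.astype(np.uint8))
    for i in range(1,k):
        if st[i,4]>15:print(n,'bar',rect(lab==i,P),P[lab==i].mean(0))
    for z,l in((.033,'holder_mid'),(0,'spill_tray'),(0,'load_plate')):print(l,[(a['p'],ray(n,a['centre'],z)[:2]) for a in mark_of(n,l)[:1]])
a=cv2.imread('pics/top3.png')[185:345,250:520];b=cv2.imread('pics/scene3.png')[215:475,60:420]
o=np.zeros((580,800,3),np.uint8);o[:320,:540]=cv2.resize(a,None,fx=2,fy=2);o[320:,:360]=b
cv2.imwrite('pics/m3.png',o)
E
python3 m.py
```

```text
t: 25.78
position: [0.4518, -0.2561, 0.2221]
ee_rot: [3.139, 0.0, 1.57]
contact_force: [0.4, -0.1, 0.1]
opening: 0.0852
finger_force: 0.0
top bar (array([614.1,  25. ]), array([13.1, 45.4]), 9.7, 116) [0.61328757 0.0248236  0.05996756]
holder_mid [(0.91, array([0.60997675, 0.02476188]))]
spill_tray [(0.61, array([0.59065077, 0.0273525 ]))]
load_plate [(0.59, array([0.50072918, 0.32515681]))]
scene bar (array([615.2,  23. ]), array([12.3, 48. ]), 9.0, 154) [0.61596689 0.01952527 0.05980147]
holder_mid [(0.97, array([0.60504273, 0.02782949]))]
spill_tray [(0.83, array([0.58552427, 0.02681961]))]
load_plate [(0.84, array([0.4969361 , 0.33030853]))]
```

View pics/m3.png

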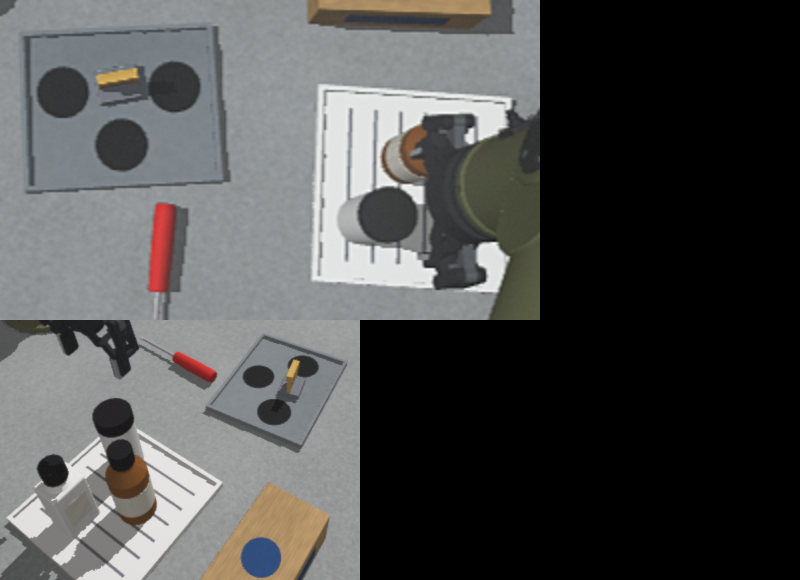

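The top crop shows the emptied spill tray with dark discs and the holder alone, its bar at (118,76) in the crop. The three containers stand upright on the drain tray in both views.

```bash
python3 -m handwheel '[[[0.04,0.023,0],0],[[0.04,0.023,0],0],[[0.04,0.023,0],0],[[0.04,0.023,0],0],[[0.04,0.023,0],0],[[0.04,0.023,0],0],[[0.04,0.024,0],0],[[0,0,0],-0.164]]'
python3 -m handwheel '[[[0,0,0.03],0],[[0,0,0.03],0],[[0,0,0.03],0],[[0,0,0.01],0],[[0,0,0],0],[[0,0,0],0]]'
python3 - <<'E'
from h import *
im,d=get_image('wrist');cv2.imwrite('pics/w4.png',im[:,:,::-1])
E
```

```text
t: 27.18
position: [0.6141, 0.0302, 0.2169]
ee_rot: [-3.138, 0.001, 1.746]
contact_force: [0.2, -0.6, 0.1]
opening: 0.0853
finger_force: 0.0
t: 27.92
position: [0.6143, 0.0245, 0.1205]
ee_rot: [3.14, 0.0, 1.735]
contact_force: [0.4, -0.5, 0.2]
opening: 0.0855
finger_force: 0.0
```

View pics/w4.png

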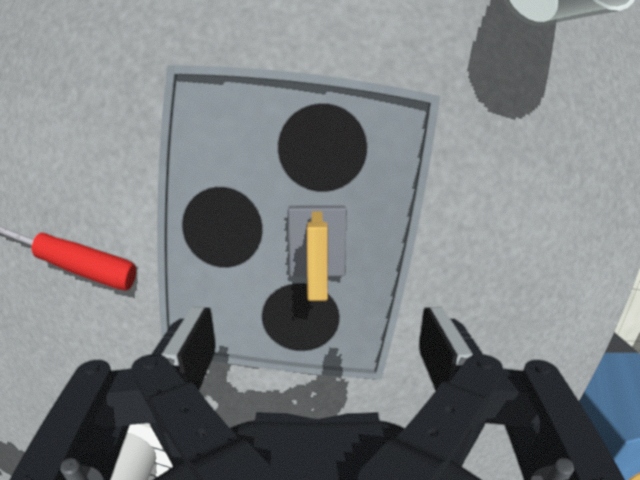

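The wrist view shows the bar upright in the picture at column 317, midway between the fingers. Yaw and centring are right, so I'll descend.

```bash
python3 -m handwheel '[[[0,0,0.025],0],[[0,0,0.03],0],[[0,0,0.02],0],[[0,0,0.008],0],[[0,0,0.002],0],[[0,0,0],0],[[0,0,0],0]]'
python3 -m handwheel '[[[0,0,0],0],[[0,0,0],0],[[0,0,0],0],[[0,0,0],0],[[0,0,0],0],[[0,0,0],0],[[0,0,0],0],[[0,0,0],0]]' 0 40
```

```text
t: 28.85
position: [0.6141, 0.0248, 0.0352]
ee_rot: [3.14, -0.0, 1.735]
contact_force: [-0.3, -0.2, -0.7]
opening: 0.0855
finger_force: 0.0
t: 29.85
position: [0.6135, 0.0248, 0.0343]
ee_rot: [3.141, -0.0, 1.735]
contact_force: [1.9, 0.8, -1.6]
opening: 0.0112
finger_force: 42.4
```

```bash
python3 -m handwheel '[[[0,0,-0.015],0],[[0,0,-0.03],0],[[0,0,-0.035],0],[[0,0,-0.02],-0.165],[[0,0,0],-0.165],[[0.03,0.004,0],0],[[0.04,0.005,0],0],[[0.04,0.005,0],0]]'
python3 -m handwheel '[[[0.04,0.005,0],0],[[0.04,0.005,0],0],[[0.02,0.002,0],0],[[0,0,0],0],[[0,0,0],0],[[0,0,0],0]]'
cat > w.py <<'E'
from h import *
import sys
s=get_state();c=calibration('wrist');im,d=get_image('wrist')
cv2.imwrite(f'pics/{sys.argv[1]}.png',im[:,:,::-1])
np.savez(f'pics/{sys.argv[1]}.npz',im=im,d=d,K=c['camera_matrix'],T=c['cam_to_world'])
print(s['position'],s['ee_rot']);print(c)
E
python3 w.py w5
```

```text
t: 30.85
position: [0.573, 0.1287, 0.1351]
ee_rot: [3.141, -0.0, 2.064]
contact_force: [-0.8, 0.7, -2.5]
opening: 0.011
finger_force: 42.3
t: 31.6
position: [0.5374, 0.22, 0.1346]
ee_rot: [3.141, 0.001, 2.062]
contact_force: [0.4, 0.2, -1.8]
opening: 0.0114
finger_force: 42.3
[0.53743545 0.22004661 0.13460706] [3.14138288e+00 5.53958819e-04 2.06202072e+00]
{'camera_matrix': array([[371.64829954,   0.        , 316.75874058],
       [  0.        , 371.64829954, 242.49367038],
       [  0.        ,   0.        ,   1.        ]]), 'cam_to_world': array([[ 8.82070016e-01, -4.49446117e-01, -1.41246860e-01,
         5.00481499e-01],
       [ 4.71117547e-01,  8.40942988e-01,  2.66201330e-01,
         2.88067087e-01],
       [-8.62597718e-04, -3.01352086e-01,  9.53512547e-01,
         2.77303757e-01],
       [ 0.00000000e+00,  0.00000000e+00,  0.00000000e+00,
         1.00000000e+00]])}
```

View pics/w5.png

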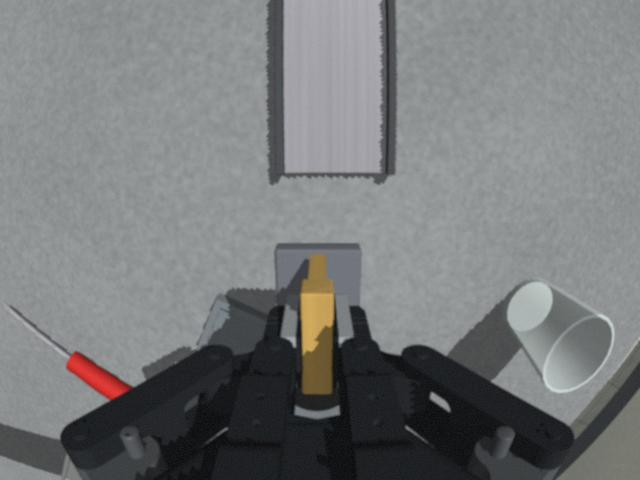

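The wrist view shows the plate ahead: its floor spans columns 285 to 383 and its near edge is at row 174, parallel to the bar. The holder hangs straight, its foot front at rows 244–251, columns 276–361.

Run:
```python
import numpy as np
f=np.load('pics/w5.npz');K=f['K'];T=f['T']
def wr(u,v,z):
    a=np.array([u-K[0,2],v-K[1,2]]);r=np.hypot(*a);th=r/K[0,0]
    d=np.r_[np.sin(th)*a/r,np.cos(th)];d=T[:3,:3]@(d*[1,-1,-1]);o=T[:3,3]
    return (o+d*(z-o[2])/d[2])*1000
im=f['im'].astype(int)
for v in (60,150):print(v,[im[v,c].tolist() for c in (264,268,272,276,280,283,285,287,381,383,385,387,390,394,397)])
p=lambda u,v,z:np.round(wr(u,v,z)[:2],1)
nl,nr=wr(285,174,.006)[:2],wr(383,174,.006)[:2]
fl,fr=wr(285,20,.006)[:2],wr(382,20,.006)[:2]
print(nl,nr,np.linalg.norm(nr-nl),fl,fr,np.linalg.norm(fr-fl))
ax=(fl+fr-nl-nr);ax/=np.linalg.norm(ax);print('ang',np.degrees(np.arctan2(ax[1],ax[0]))-90,'centre',(nl+nr)/2+70*ax)
Y=2.062;ex=np.array([np.cos(Y),np.sin(Y)]);ey=np.array([np.sin(Y),-np.cos(Y)]);t=np.array([537.4,220.0])
for u,v,z in((276,244,.1063),(361,244,.1063),(276,251,.1183),(361,251,.1183)):
    q=wr(u,v,z)[:2]-t;print(u,v,q@ex,q@ey)
```

```text
60 [[146, 149, 149], [95, 97, 97], [80, 82, 83], [76, 80, 84], [75, 77, 83], [120, 120, 126], [167, 165, 171], [165, 163, 171], [115, 115, 119], [89, 91, 94], [85, 85, 88], [45, 47, 49], [72, 76, 79], [81, 86, 87], [132, 136, 137]]
150 [[143, 145, 148], [134, 137, 138], [81, 81, 82], [74, 77, 81], [78, 82, 86], [85, 89, 92], [150, 149, 156], [161, 161, 168], [106, 106, 109], [91, 90, 94], [72, 73, 77], [41, 44, 44], [76, 80, 84], [88, 92, 95], [140, 142, 142]]
[495.32983727 247.79893257] [558.8273119  282.19493131] 72.21505392288549 [441.43046114 349.63252795] [502.69136313 383.8189467 ] 70.15418262509952
ang 28.40570992091675 centre [493.7787437  326.56901379]
276 244 22.629492983436936 -20.40509404865818
361 244 22.613691658368253 20.845719766068168
276 251 23.13854924066496 -19.120599617166366
361 251 23.122047368916945 19.47310463836249
```

```bash
python3 -m handwheel '[[[0.03,0.003,0],-0.003],[[0.04,0.004,0],0],[[0.032,0.003,0],0],[[0.015,0.002,0],0],[[0,0,0.02],0],[[0,0,0.03],0],[[0,0,0],0],[[0,0,0],0]]'
```

```text
t: 32.65
position: [0.4926, 0.3291, 0.0846]
ee_rot: [3.141, 0.001, 2.066]
contact_force: [0.3, 0.5, -1.7]
opening: 0.0114
finger_force: 42.3
```

```bash
python3 -m handwheel '[[[0,0,0.02],0],[[0,0,0.015],0],[[0,0,0.008],0],[[0,0,0.003],0],[[0,0,0.002],0],[[0,0,0.001],0],[[0,0,0],0],[[0,0,0],0]]'
```

```text
t: 33.65
position: [0.4918, 0.3307, 0.0357]
ee_rot: [3.141, -0.0, 2.068]
contact_force: [-1.0, -0.6, -1.1]
opening: 0.011
finger_force: 42.2
```

```bash
python3 -m handwheel '[[[-0.002,0,0],0],[[0,0,0.001],0],[[0,0,0],0],[[0,0,0],0]]'
```

```text
t: 34.15
position: [0.4925, 0.3288, 0.0343]
ee_rot: [-3.142, -0.0, 2.068]
contact_force: [-0.4, -1.2, -2.6]
opening: 0.0114
finger_force: 42.4
```

```bash
python3 -m handwheel '[[[0,0,0.0006],0],[[0,0,0],0],[[0,0,0],0]]'
```

```text
t: 34.52
position: [0.4927, 0.3289, 0.0342]
ee_rot: [3.141, -0.0, 2.068]
contact_force: [-1.7, -0.5, 3.8]
opening: 0.0112
finger_force: 43.0
```

```bash
python3 -m handwheel '[[[0,0,0],0],[[0,0,0],0],[[0,0,0],0],[[0,0,0],0],[[0,0,-0.015],0],[[0,0,-0.03],0],[[0,0,-0.04],0],[[0,0,-0.04],0]]' 1 40
python3 -m handwheel '[[[-0.03,0,-0.03],0],[[-0.04,0,-0.02],0],[[-0.03,0,0],0],[[0,0,0],0],[[0,0,0],0]]'
python3 w.py w6
```

```text
t: 35.52
position: [0.4928, 0.3286, 0.161]
ee_rot: [3.141, -0.0, 2.067]
contact_force: [-0.2, 0.9, 0.5]
opening: 0.0855
finger_force: 0.0
t: 36.15
position: [0.5397, 0.2419, 0.2091]
ee_rot: [3.141, -0.001, 2.069]
contact_force: [-0.0, 0.0, 0.8]
opening: 0.0853
finger_force: 0.0
[0.53973408 0.24189705 0.20908971] [ 3.14121976e+00 -1.09382493e-03  2.06852547e+00]
{'camera_matrix': array([[371.64829954,   0.        , 316.75874058],
       [  0.        , 371.64829954, 242.49367038],
       [  0.        ,   0.        ,   1.        ]]), 'cam_to_world': array([[ 8.79003075e-01, -4.55088460e-01, -1.42295776e-01,
         5.02423085e-01],
       [ 4.76815529e-01,  8.38485027e-01,  2.63798807e-01,
         3.09452296e-01],
       [-7.38914811e-04, -2.99728798e-01,  9.54024162e-01,
         3.51910006e-01],
       [ 0.00000000e+00,  0.00000000e+00,  0.00000000e+00,
         1.00000000e+00]])}
```

View pics/w6.png

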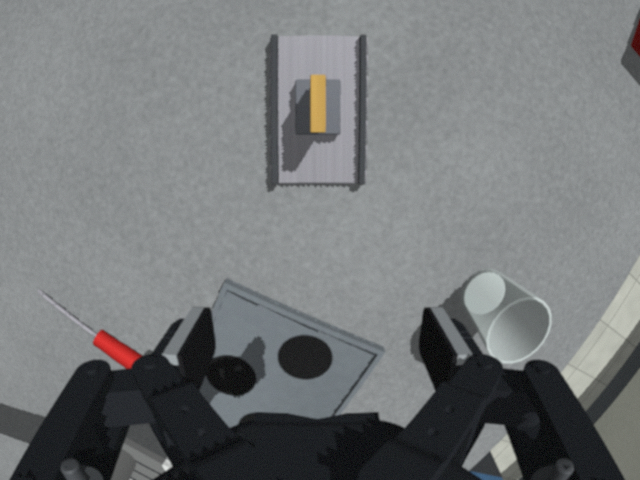

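The wrist view shows the holder on the plate, its foot top at columns 296–340 and rows 80–134. The plate floor runs over columns 277–358 and rows 36–184, and the bar is parallel to the rails.

Run:
```python
import numpy as np
f=np.load('pics/w6.npz');K=f['K'];T=f['T']
def wr(u,v,z):
    a=np.array([u-K[0,2],v-K[1,2]]);r=np.hypot(*a);th=r/K[0,0]
    d=np.r_[np.sin(th)*a/r,np.cos(th)];d=T[:3,:3]@(d*[1,-1,-1]);o=T[:3,3]
    return ((o+d*(z-o[2])/d[2])*1000)[:2]
pl=np.mean([wr(277.5,36,.006),wr(358,36,.006),wr(277.5,184,.006),wr(358,184,.006)],0)
ft=np.mean([wr(296,80,.018),wr(340,80,.018),wr(296,134,.018),wr(340,134,.018)],0)
br=np.mean([wr(311,74,.06),wr(326,74,.06),wr(311,133,.06),wr(326,133,.06)],0)
Y=2.068;ex=np.array([np.cos(Y),np.sin(Y)]);ey=np.array([np.sin(Y),-np.cos(Y)])
print(pl,ft,br,(ft-pl)@ex,(ft-pl)@ey,(br-pl)@ex,(br-pl)@ey)
print(np.linalg.norm(wr(277.5,36,.006)-wr(277.5,184,.006)),np.linalg.norm(wr(296,80,.018)-wr(296,134,.018)))
```

```text
[493.82721979 326.70058604] [493.4621524  327.75574125] [493.64371763 328.00013582] 1.1015228339794547 0.18241208467740574 1.2297249400143209 0.4585621485753708
140.52207074735531 48.830905879706066
```

Wrist picture: the holder's centre is about 1 mm from the plate's centre, so the containers can go back. Jar first.

```bash
python3 -m handwheel '[[[0,0,0],0.166],[[0,0,0],0.166],[[0,0,0],0.165],[[-0.04,-0.007,0],0],[[-0.05,-0.009,0],0],[[-0.05,-0.009,0],0],[[-0.05,-0.009,0],0],[[-0.05,-0.009,0],0]]'
python3 -m handwheel '[[[-0.05,-0.009,0],0],[[-0.05,-0.009,0],0],[[-0.05,-0.009,0],0],[[-0.05,-0.009,0],0],[[-0.04,-0.007,0],0],[[-0.018,-0.003,0],0],[[0,0,0],0],[[0,0,0],0]]'
```

```text
t: 37.2
position: [0.4967, 0.0009, 0.2088]
ee_rot: [3.141, -0.001, 1.574]
contact_force: [1.2, 0.0, 0.0]
opening: 0.0854
finger_force: 0.0
t: 38.2
position: [0.4519, -0.2553, 0.2085]
ee_rot: [-3.141, -0.001, 1.573]
contact_force: [0.9, -0.2, 0.0]
opening: 0.0851
finger_force: 0.0
```

Run:
```python
from h import *
for n in('top','scene'):
    g=cv2.cvtColor(cv2.imread(f'pics/{n}3.png'),cv2.COLOR_BGR2GRAY)
    m=(g<62).astype(np.uint8)
    k,lab,st,ce=cv2.connectedComponentsWithStats(m)
    for i in range(1,k):
        w=ray(n,ce[i],.006)*1000
        if st[i,4]>100 and 480<w[0]<680 and -100<w[1]<160:
            v,u=np.nonzero(lab==i);q=np.array([ray(n,x,.006)[:2]*1000 for x in zip(u,v)])
            print(n,st[i,4],w[:2].round(1),((q.max(0)+q.min(0))/2).round(1),np.ptp(q,axis=0).round(1))
```

```text
top 490 [611.7 -42.9] [612.  -42.3] [58.3 59.6]
top 490 [607.   89.1] [606.8  89.1] [58.  56.6]
top 503 [543.5  20.6] [543.6  20.4] [57.  58.6]
scene 351 [613.  93.] [607.5  91.1] [57.9 56. ]
scene 504 [543.8  21.4] [543.3  21.6] [58.1 57. ]Traceback (most recent call last):
  File "<stdin>", line 9, in <module>
  File "h.py", line 10, in ray
    c=calibration(n);K=c['camera_matrix'];T=c['cam_to_world']
ValueError: time passes only in moves, steps and waits
```

```bash
python3 -m handwheel '[[[0,0,0.03],-0.002],[[0,0,0.03],0],[[0,0,0.03],0],[[0,0,0.013],0],[[0,0,0.005],0],[[0,0,0],0],[[0,0,0],0]]'
python3 -m handwheel '[[[0,0,0],0],[[0,0,0],0],[[0,0,0],0],[[0,0,0],0],[[0,0,0],0],[[0,0,0],0]]' 0 40
```

```text
t: 39.08
position: [0.452, -0.2573, 0.1017]
ee_rot: [3.14, 0.0, 1.573]
contact_force: [0.5, -0.0, 0.5]
opening: 0.0856
finger_force: 0.0
t: 39.83
position: [0.4515, -0.2575, 0.1015]
ee_rot: [3.141, -0.0, 1.573]
contact_force: [-2.0, 1.3, 5.7]
opening: 0.0566
finger_force: 42.0
```

```bash
python3 -m handwheel '[[[0,0,-0.015],0],[[0,0,-0.03],0],[[0,0,-0.035],0],[[0,0,-0.03],0],[[0.015,0.006,-0.02],0],[[0.035,0.016,0],0],[[0.04,0.018,0],0],[[0.04,0.018,0],0]]'
python3 -m handwheel '[[[0.04,0.018,0],0],[[0.04,0.018,0],0],[[0.04,0.018,0],0],[[0.04,0.018,0],0],[[0.036,0.017,0],0],[[0.018,0.009,0],0],[[0,0,0.02],0],[[0,0,0.03],0]]'
python3 -m handwheel '[[[0,0,0.03],0],[[0,0,0.02],0],[[0,0,0.008],0],[[0,0,0],0],[[0,0,0],0]]'
```

```text
t: 40.83
position: [0.5093, -0.126, 0.2314]
ee_rot: [3.14, -0.001, 1.572]
contact_force: [0.6, -0.4, -0.8]
opening: 0.0566
finger_force: 43.2
t: 41.82
position: [0.6063, 0.0845, 0.1801]
ee_rot: [3.141, 0.001, 1.57]
contact_force: [-0.1, -0.3, -2.7]
opening: 0.057
finger_force: 43.3
t: 42.45
position: [0.6073, 0.0871, 0.1239]
ee_rot: [3.14, -0.0, 1.573]
contact_force: [0.9, 0.0, -2.1]
opening: 0.057
finger_force: 43.3
```

```bash
python3 -m handwheel '[[[0,0,0.01],0],[[0,0,0.006],0],[[0,0,0.003],0],[[0,0,0.002],0],[[0,0,0],0],[[0,0,0],0]]'
```

```text
t: 43.2
position: [0.6067, 0.0872, 0.1019]
ee_rot: [3.141, -0.0, 1.573]
contact_force: [0.4, 0.9, -1.2]
opening: 0.0569
finger_force: 43.4
```

```bash
python3 -m handwheel '[[[0,0.001,0.0005],0],[[0,0,0.0005],0],[[0,0,0],0],[[0,0,0],0]]'
```

```text
t: 43.7
position: [0.6073, 0.0872, 0.1015]
ee_rot: [-3.141, -0.001, 1.573]
contact_force: [-4.0, 0.2, 5.4]
opening: 0.0567
finger_force: 43.9
```

```bash
python3 -m handwheel '[[[0,0,0],0],[[0,0,0],0],[[0,0,0],0],[[0,0,0],0],[[0,0,-0.02],0],[[0,0,-0.03],0],[[0,0,-0.04],0],[[0,0,-0.025],0]]' 1 40
python3 -m handwheel '[[[-0.05,-0.011,0],0],[[-0.05,-0.011,0],0],[[-0.05,-0.011,0],0],[[-0.05,-0.011,0],0],[[-0.05,-0.011,0],0],[[-0.05,-0.011,0],0],[[-0.05,-0.011,0],0],[[-0.035,-0.008,0],0]]'
python3 -m handwheel '[[[-0.018,-0.003,0],0],[[0,0,0.03],0],[[0,0,0],0],[[0,0,0],0]]'
```

```text
t: 44.7
position: [0.6086, 0.0868, 0.2194]
ee_rot: [3.138, -0.001, 1.572]
contact_force: [-0.1, -0.7, -0.4]
opening: 0.0855
finger_force: 0.0
t: 45.7
position: [0.5223, -0.3011, 0.2175]
ee_rot: [3.14, 0.001, 1.57]
contact_force: [0.6, -0.4, -0.4]
opening: 0.0852
finger_force: 0.0
t: 46.2
position: [0.5209, -0.316, 0.1871]
ee_rot: [3.14, 0.0, 1.573]
contact_force: [-0.1, 0.4, -0.1]
opening: 0.0857
finger_force: 0.0
```

```bash
python3 -m handwheel '[[[0,-0.001,0.025],0],[[0,0,0.02],0],[[0,0,0.01],0],[[0,0,0.004],0],[[0,0,0],0],[[0,0,0],0]]'
python3 -m handwheel '[[[0,0,0],0],[[0,0,0],0],[[0,0,0],0],[[0,0,0],0],[[0,0,0],0],[[0,0,0],0]]' 0 40
```

```text
t: 46.95
position: [0.5197, -0.3163, 0.1273]
ee_rot: [3.141, 0.0, 1.573]
contact_force: [-0.0, -0.2, -0.3]
opening: 0.0855
finger_force: 0.0
t: 47.7
position: [0.5197, -0.3161, 0.127]
ee_rot: [3.141, 0.0, 1.573]
contact_force: [1.2, -0.5, 2.6]
opening: 0.0329
finger_force: 39.8
```

```bash
python3 -m handwheel '[[[0,0,-0.015],0],[[0,0,-0.03],0],[[0,0,-0.035],0],[[0,0,-0.03],0],[[0.02,0.007,-0.01],0],[[0.04,0.014,0],0],[[0.04,0.014,0],0],[[0.04,0.014,0],0]]'
python3 -m handwheel '[[[0.04,0.014,0],0],[[0.04,0.014,0],0],[[0.033,0.011,0],0],[[0.017,0.005,0],0],[[0,0,0.02],0],[[0,0,0.03],0],[[0,0,0.025],0],[[0,0,0],0]]'
python3 -m handwheel '[[[0,0,0.02],0],[[0,0,0.01],0],[[0,0,0.005],0],[[0,0,0],0],[[0,0,0],0]]'
```

```text
t: 48.7
position: [0.5679, -0.1748, 0.2471]
ee_rot: [-3.141, -0.0, 1.572]
contact_force: [0.1, -0.9, -2.9]
opening: 0.0327
finger_force: 40.3
t: 49.7
position: [0.609, -0.0481, 0.1689]
ee_rot: [-3.136, 0.001, 1.569]
contact_force: [-0.6, 0.3, -1.9]
opening: 0.0328
finger_force: 40.2
t: 50.32
position: [0.6122, -0.0458, 0.1372]
ee_rot: [3.141, -0.0, 1.573]
contact_force: [0.6, -1.0, -2.0]
opening: 0.0328
finger_force: 40.3
```

```bash
python3 -m handwheel '[[[0,0.0005,0.005],0],[[0,0,0.003],0],[[0,0,0.001],0],[[0,0,0],0],[[0,0,0],0]]'
```

```text
t: 50.95
position: [0.6124, -0.0458, 0.1278]
ee_rot: [3.141, -0.0, 1.573]
contact_force: [-0.1, -0.2, -2.0]
opening: 0.0329
finger_force: 40.3
```

```bash
python3 -m handwheel '[[[0,0,0.0006],0],[[0,0,0.0004],0],[[0,0,0],0],[[0,0,0],0]]'
```

```text
t: 51.45
position: [0.6124, -0.0458, 0.127]
ee_rot: [3.141, -0.0, 1.573]
contact_force: [-0.5, 0.4, 0.6]
opening: 0.0329
finger_force: 40.6
```

```bash
python3 -m handwheel '[[[0,0,0],0],[[0,0,0],0],[[0,0,0],0],[[0,0,0],0],[[0,0,-0.02],0],[[0,0,-0.03],0],[[0,0,-0.03],0],[[0,0,-0.015],0]]' 1 40
python3 -m handwheel '[[[-0.04,-0.02,0],0],[[-0.045,-0.022,0],0],[[-0.045,-0.022,0],0],[[-0.045,-0.022,0],0],[[-0.045,-0.022,0],0],[[-0.045,-0.022,0],0],[[-0.04,-0.02,0],0],[[-0.022,-0.01,0],0]]'
python3 -m handwheel '[[[0,0,0.03],0],[[0,0,0.02],0],[[0,0,0],0],[[0,0,0],0]]'
```

```text
t: 52.45
position: [0.6133, -0.0463, 0.2247]
ee_rot: [3.138, -0.0, 1.573]
contact_force: [-1.0, -0.7, 0.0]
opening: 0.0854
finger_force: 0.0
t: 53.45
position: [0.4507, -0.3758, 0.2222]
ee_rot: [-3.142, 0.001, 1.569]
contact_force: [1.0, -0.4, -0.2]
opening: 0.0852
finger_force: 0.0
t: 53.95
position: [0.4535, -0.373, 0.1724]
ee_rot: [3.141, 0.0, 1.574]
contact_force: [0.2, -0.3, 0.2]
opening: 0.0853
finger_force: 0.0
```

```bash
python3 -m handwheel '[[[0,-0.001,0.025],0.003],[[0,0,0.02],0],[[0,0,0.008],0],[[0,0,0.003],0],[[0,0,0],0],[[0,0,0],0]]'
python3 -m handwheel '[[[0,0,0],0],[[0,0,0],0],[[0,0,0],0],[[0,0,0],0],[[0,0,0],0],[[0,0,0],0]]' 0 40
```

```text
t: 54.7
position: [0.4523, -0.3735, 0.1163]
ee_rot: [3.141, 0.0, 1.57]
contact_force: [-0.6, -0.6, -0.7]
opening: 0.0856
finger_force: 0.0
t: 55.45
position: [0.4522, -0.3732, 0.116]
ee_rot: [3.141, 0.0, 1.57]
contact_force: [0.0, 0.1, 2.8]
opening: 0.033
finger_force: 39.9
```

```bash
python3 -m handwheel '[[[0,0,-0.015],0],[[0,0,-0.03],0],[[0,0,-0.035],0],[[0,0,-0.03],0],[[0.02,0.004,-0.01],0],[[0.04,0.009,0],0],[[0.04,0.009,0],0],[[0.04,0.009,0],0]]'
python3 -m handwheel '[[[0.04,0.009,0],0],[[0.04,0.009,0],0],[[0.04,0.01,0],0],[[0.04,0.01,0],0],[[0.04,0.009,0],0],[[0.034,0.008,0],0],[[0.018,0.004,0],0],[[0,0,0],0]]'
python3 -m handwheel '[[[0,0,0.025],0],[[0,0,0.035],0],[[0,0,0.03],0],[[0,0,0.015],0],[[0,0,0.005],0],[[0,0,0],0],[[0,0,0],0]]'
```

```text
t: 56.45
position: [0.4826, -0.2321, 0.2357]
ee_rot: [-3.141, -0.001, 1.569]
contact_force: [-0.1, -0.1, -3.8]
opening: 0.0327
finger_force: 40.5
t: 57.45
position: [0.5422, 0.0194, 0.2356]
ee_rot: [-3.141, 0.001, 1.572]
contact_force: [0.4, -0.8, -3.7]
opening: 0.0326
finger_force: 40.5
t: 58.32
position: [0.5432, 0.0187, 0.1268]
ee_rot: [3.14, -0.001, 1.57]
contact_force: [0.4, 1.2, -3.2]
opening: 0.0325
finger_force: 40.4
```

```bash
python3 -m handwheel '[[[0,-0.0005,0.005],0],[[0,0,0.003],0],[[0,0,0.002],0],[[0,0,0],0],[[0,0,0],0]]'
```

```text
t: 58.95
position: [0.5419, 0.0188, 0.1159]
ee_rot: [3.142, -0.0, 1.57]
contact_force: [-1.0, 0.2, 0.2]
opening: 0.0328
finger_force: 40.8
```

Touched down. I'll release, move away and check.

```bash
python3 -m handwheel '[[[0,0,0],0],[[0,0,0],0],[[0,0,0],0],[[0,0,0],0],[[0,0,-0.02],0],[[0,0,-0.03],0],[[0,0,-0.04],0],[[0,0,-0.03],0]]' 1 40
python3 -m handwheel '[[[-0.04,-0.005,0],0],[[-0.05,-0.01,0],0],[[-0.05,-0.01,0],0],[[-0.05,-0.01,0],0],[[-0.05,-0.01,0],0],[[-0.05,-0.01,0],0],[[-0.03,-0.005,0],0],[[0,0,0],0]]'
python3 - <<'E'
from h import *
C=[]
for n in('top','scene'):
    im,P=cloud(n);C.append(im)
    for l,z,x,y in (('bottle',.156,.613,-.042),('can',.146,.542,.021),('jar',.131,.606,.089)):
        m=win(P,x-.035,x+.035,y-.035,y+.035,z-.004,z+.004)
        k,lab,st,ce=cv2.connectedComponentsWithStats(m.astype(np.uint8))
        i=1+np.argmax(st[1:,4]);q=P[lab==i]*1000;print(n,l,st[i,4],np.round(q.mean(0),1),np.round((q.max(0)+q.min(0))/2,1))
o=np.zeros((560,800,3),np.uint8);o[:400,:800]=cv2.resize(C[0][180:330,120:420],(800,400));cv2.imwrite('pics/f.png',o[:400,:,::-1])
E
```

```text
t: 59.95
position: [0.5426, 0.0184, 0.2389]
ee_rot: [3.139, -0.001, 1.569]
contact_force: [0.8, 0.1, 0.2]
opening: 0.0854
finger_force: 0.0
t: 60.95
position: [0.4801, -0.3046, 0.2372]
ee_rot: [3.141, 0.002, 1.564]
contact_force: [-0.5, 1.1, -0.7]
opening: 0.0854
finger_force: 0.0
top bottle 206 [612.5 -41.1 156.7] [612.8 -41.2 156.1]
top can 211 [541.4  22.2 146.8] [541.7  22.5 146.1]
top jar 570 [604.8  89.9 131.9] [605.1  89.6 131.1]
scene bottle 271 [614.6 -44.8 156.7] [613.7 -43.  155.8]
scene can 210 [543.6  18.6 146.6] [543.2  20.3 145.6]
scene jar 540 [607.2  85.5 131.6] [606.1  87.9 130.9]
```

View pics/f.png

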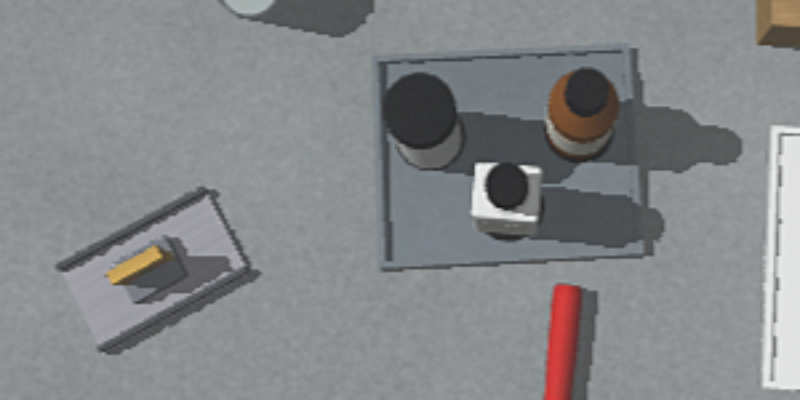

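The final view shows the jar (420,115), the bottle (585,105) and the canister (507,195) upright on their discs, within about 1 mm of where they started. The holder stands mid-plate at (150,265), parallel to the rails.

```bash
python3 -c "
from plant import *
print(sign_off())"
```

```text
the job is handed in; nothing more can be done
None
```

The holder stands within about 1 mm of the middle of the loading plate, its bar parallel to the rails; the bottle, jar and canister are back upright in the spill tray within about 1 mm of where they stood, and the job was handed in at about 61 s.

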